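# Pack the eyelet tools and prove the case is caught

## Robot

A 7-joint arm with a two-finger parallel gripper is mounted at the origin on the work surface. World frame = base frame: x ahead of the robot, y to its left, z up, the work surface at z = 0. Lengths are in m, angles in rad, forces in N, time in s.
With the tool pointing down it reaches from about 0.4 to 0.85 m from the base axis. Payload 4.5 kg.
Tool frame: the origin (TCP) lies at the very end of the fingers, on their centre line; the grasp point (between the pads) lies 19 mm behind it (r.grip_point_offset is the distance from the TCP to the grasp point, in m); z points along the fingers, y is the line along which they close (so a half turn about z gives the same grasp; the last joint's range is limited). The gripper opens to 88 mm and grips with 3 to 60 N. Pads are 18 mm wide; open, the fingers measure 123 mm over their backs; the gripper's body (75 mm by 187 mm) begins 45 mm behind the grasp point.
Start: joints at [1.22, 0.689, -0.195, 1.565, 0.157, 0.902, -0.215], TCP at [0.235, -0.579, 0.239] pointing down, gripper open.
Joint ranges: [-3.01, 3.01], [-0.46, 2.08], [-1.47, 1.51], [0.13, 2.56], [-1, 4.14], [0.04, 2.09], [-2.66, 2.66]. Speed limits (rad/s): [2.57, 2.57, 3.14, 3.14, 3.14, 3.14, 3.14].

## Interface

Orientations are given as a unit quaternion [x, y, z, w].
In Python, from plant import r gives the robot as it stands.
- The arm moves only by the tool carry_out, never from a script. Its argument "rows" is a list of rows, each a list of 3 entries, a list of its own where there are three numbers: the shift along the tool's x, y, z in cm, then the turn, a rotation vector about the tool's x, y, z in degrees, then the closure, from 0 (fully open) to 1 (shut). A call has 1 to 12 rows; each row is the pose to reach, as a shift and turn from the pose commanded when the call began, along the tool's axes at that moment; what a row does not reach only later rows make up. A row lasts 1/10 s, in which the tool goes at most 50 mm and 8.59 degrees, less where a joint would pass 70% of its speed; a pose out of reach is approached as far as the arm can. A call with a gripper value outside its range is refused whole. The fingers move at their own pace and stop on an object; "newtons" is the grip in N (left out, the last holds). Time passes only in rows, so rows that repeat a pose let the fingers close. It gives the time, the measured TCP pose, the force, the opening and the grip force at its end, in the units of the state.
- r.get_state(): the state, without advancing time (a new reading comes with each control period).
- r.snapshot(name): name is "scene" or "top" or "wrist"; returns a dict with "image" (480x640x3 uint8, red, green, blue), "fx", "fy", "cx", "cy" (pixels), "dist_coeffs" ([k1, k2, p1, p2, k3] as OpenCV has them; the pictures are not rectified), "pose" (4x4, takes a point from camera to world coordinates). Camera axes: x right, y up, looking along -z (the intrinsics and any distortion apply to the point x, -y, -z); pixel columns grow to the right and rows downward; lengths in m; the calibration is good to about 2 mm. A picture is of the moment at which its call begins. There is no depth.
- r.finish_job(): hands the job in; it is judged then, once.
The state is a dict: "clock": time; "q": joint angles; "qd": joint speeds; "joint_torque": joint torques, N m; "tool_pos": TCP position; "eef_rot": TCP orientation; "contact_force": force on the tool from outside, world axes, zero at the start; "moment": the same for the moment, N m; "opening": opening from 0.0 (shut) to 1.0 (fully open); "finger_force": force on a finger pad.
Only numpy, scipy, OpenCV 4.12 (cv2) and the standard library are available. Lean on these libraries where they do the work, as an engineer would, in place of code of your own. Each camera call takes 0.05 s, during which the arm holds its last target. There are 200 camera calls.

## Task

Pack away the eyelet tools that are out on the bench: lay every steel hole punch in the kit case's bay with the flap and put every brass setting die in its open bay, then swing the flap shut over the punches so that its tab drops behind the partition's rim. Shut the lid, press its front down until the catch takes, then grip the handle and tug it firmly upwards for a moment to prove the catch holds, pressing again harder and tugging again if it gives. Let go at the end, with all the tools inside, and leave the other things on the bench where they are.

Things in the scene. Friction and masses are not known exactly. Their poses are not given: they have to be found in the camera images.
- case: Dark wooden kit case fixed to the bench, an open box 210 (x) x 300 (y) x 90 mm tall, walls and floor 5 mm. Origin: centre of its underside, z up. Front, with the catch: -x side; lid hinged on the back (+x) wall. A partition 4 mm thick, 62 mm tall, at y = -20 mm splits it in two: the wider flap bay (inside y -18..145 mm) and the narrower open bay (inside y -145..-22 mm), both x -100..100 mm.
- flap (a joint): Angle of the thin metal flap over the flap bay, rad. 0 = shut: level, its tab hanging behind the partition. Starts open at 1.9 to 2.2, leaning outwards over the case's +y side. Stiff hinge (0.07 N m): it stays where left when open and falls shut by itself once swung below about 0.7.
- flap_hinge (a point): Middle of the flap's hinge line, which is parallel to the case's x, at case x = 12 mm, y = 143 mm, z = 68 mm. The flap is 170 (along the hinge) x 168 x 4 mm, 0.12 kg; a tab 60 mm wide is turned down 16 mm at the middle of its free edge.
- flap_edge (a point): Middle of the flap's free edge, 168 mm from its hinge; when shut, case y = -25 mm, z = 68 mm.
- lid (a joint): Angle of the lid, rad, 0 = fully down. Starts open at 1.65 to 1.8 (about upright), stays there, and sinks slowly by itself once swung below about 1.1, until it lies on the sprung catch at about 0.04 to 0.08, not caught, and lifts freely (4 N). Pressed hard enough at the front it clicks to below 0.01; caught, it lifts only by the catch's play, to about 0.015 (2 mm at the handle), then resists.
- lid_hinge (a point): Middle of the lid's hinge line, parallel to the case's y at case x = 105 mm, z = 90 mm. The lid is a wooden board 216 (hinge to front edge) x 304 x 8 mm, 0.4 kg. Open, its top reaches about 305 mm above the bench and its handle is on the far side; a catch strap 40 mm wide at the middle of its front edge then sticks out 30 mm to the robot's side.
- lid_handle (a point): Middle of the lid's bar handle, where to grip: a round steel bar 12 mm thick, 100 mm long, parallel to the hinge, its centre 30 mm above the lid's top face and 150 mm from the hinge line; its posts are at its two ends. With the lid shut: case x = -45 mm, y = 0, z = 128 mm.
- lid_press (a point): Place to press, on the lid's top face over the catch, 187 mm from the hinge, mid-width; when shut: case x = -82 mm, y = 0, z = 98 mm. The catch needs about 6 to 15 N here, different from start to start. Once caught it cannot be opened again by the robot. Below here the catch sticks 17 mm into the case from the front wall, 30 mm wide, from 71 mm height up.
- punch1: Steel hole punch, 0.22 kg, lying on the bench (may be absent): a square knurled grip 70 x 24 x 24 mm with a round shank (14 mm across, 50 mm long) in line. Origin: under the middle of the grip, which is 24 mm tall; x runs along the punch to the shank's end, 85 mm from the origin; the other end is at x = -35 mm.
- punch2: Steel hole punch, 0.22 kg, lying on the bench (may be absent): a square knurled grip 70 x 24 x 24 mm with a round shank (14 mm across, 50 mm long) in line. Origin: under the middle of the grip, which is 24 mm tall; x runs along the punch to the shank's end, 85 mm from the origin; the other end is at x = -35 mm.
- die1: Brass setting die, 0.25 kg, standing on the bench (may be absent): 62 mm tall, round foot 46 mm across and 14 mm high, stem 30 mm across from 18 to 52 mm height, narrowing above. Origin: centre of its underside; z along its axis.
- die2: Brass setting die, 0.25 kg, standing on the bench (may be absent): 62 mm tall, round foot 46 mm across and 14 mm high, stem 30 mm across from 18 to 52 mm height, narrowing above. Origin: centre of its underside; z along its axis.
- die3: Brass setting die, 0.25 kg, standing on the bench (may be absent): 62 mm tall, round foot 46 mm across and 14 mm high, stem 30 mm across from 18 to 52 mm height, narrowing above. Origin: centre of its underside; z along its axis.
- tin: Bystander: squat tin of eyelets, 68 mm across, 42 mm tall; origin under its centre.
- last: Bystander: ochre wooden shoe last, about 190 mm long, 85 mm tall, at the left; origin under it.
- wax: Bystander: block of brown wax, 70 x 45 x 30 mm; origin under its centre.
- glue: Bystander: glass jar, 64 mm across, 85 mm tall, behind the case; origin under its centre.
Mind the look-alikes: they are no part of the job. Leave any blue or green look-alike of the die3 alone.

How it is judged:
By the outcome, as a careful person would: the job done as asked, in the order asked, and still so for the second after the job is handed in, with the robot touching nothing.
Of punch1, punch2, die1, die2, die3 only 3 to 5 are there at a start; the rules pass over those that are not, and their reading is None.
At some moment in a run one of punch1, punch2, die1, die2, die3 may be knocked a few centimetres aside while the robot is not near it.
Once in a run the grip may slacken for a moment while it holds something.
It also fails if it takes over 210 s, if anything falls off the work surface, if the arm or the gripper's body presses on something with over 40 N, if the wrist force passes 120 N, or if a joint passes its speed limit or range.

## Working session

There is one attempt and no reset: what is moved stays moved. The work goes in short steps, Python scripts to look and compute and a tool call to move; the robot and the scene stay as the last step left them, time stands still between calls to the robot, and variables do not carry over. Pictures are saved under pics/ and viewed, at most 14 in all, crops included, and the job is handed in when it is done.

Besides the shell and the picture viewer there is one more tool, called after "Request:" by a JSON object that holds its "method" and its "body", one argument or row to a line. carry_out: Moves the arm, as the interface text tells. Its arguments: {"type":"object","properties":{"rows":{"type":"array"},"newtons":{"type":"number"}},"required":["rows"]}

```bash
mkdir -p pics; ls; cat > h.py <<'E'
import numpy as np,cv2
from plant import r
from scipy.spatial.transform import Rotation as R
def snap(n,f):
    s=r.snapshot(n); cv2.imwrite('pics/'+f,s['image'][:,:,::-1]); np.save('pics/'+f+'.npy',{k:s[k] for k in s if k!='image'},allow_pickle=True); return s
def ld(f): return np.load('pics/'+f+'.npy',allow_pickle=True).item()
def K(s): return np.array([[s['fx'],0,s['cx']],[0,s['fy'],s['cy']],[0,0,1]])
def px2w(s,uv,z):
    p=cv2.undistortPoints(np.array([[uv]],float),K(s),np.array(s['dist_coeffs']))[0,0]
    P=np.array(s['pose']); d=P[:3,:3]@np.array([p[0],-p[1],-1]); o=P[:3,3]
    return o+d*(z-o[2])/d[2]
def w2px(s,X):
    P=np.array(s['pose']); c=(np.atleast_2d(X)-P[:3,3])@P[:3,:3]; c=c*[1,-1,-1]
    return cv2.projectPoints(c,np.zeros(3),np.zeros(3),K(s),np.array(s['dist_coeffs']))[0][:,0]
def st():
    s=r.get_state(); print(round(s['clock'],2),np.round(s['tool_pos'],4),np.round(s['eef_rot'],4),'F',np.round(s['contact_force'],1),'op',round(s['opening'],3),'ff',s['finger_force']); return s
def shift(target):  # world target TCP -> tool axes cm
    s=r.get_state(); return np.round(R.from_quat(s['eef_rot']).inv().apply(np.array(target)-s['tool_pos'])*100,2)
E
python3 - <<'E'
from h import *
for n in('scene','top'):
    s=snap(n,n+'0.png'); print(n,np.round(s['pose'],3).tolist(),s['fx'])
s=st(); print(np.round(R.from_quat(s['eef_rot']).as_matrix(),3))
E
```

```text
pics
scene [[0.839, -0.394, 0.376, 1.086], [0.544, 0.604, -0.582, -0.789], [0.002, 0.693, 0.721, 1.139], [0.0, 0.0, 0.0, 1.0]] 561.663544480382
top [[0.029, 0.985, -0.172, 0.29], [-0.999, 0.032, 0.013, 0.079], [0.018, 0.172, 0.985, 1.428], [0.0, 0.0, 0.0, 1.0]] 455.5149361267819
0.1 [ 0.2344 -0.5788  0.238 ] [ 9.815e-01  1.912e-01 -2.000e-04 -8.000e-04] F [ 0.4  0.1 -0.1] op 0.995 ff 0.0
[[ 0.927  0.375 -0.001]
 [ 0.375 -0.927  0.001]
 [-0.    -0.002 -1.   ]]
```

View pics/top0.png

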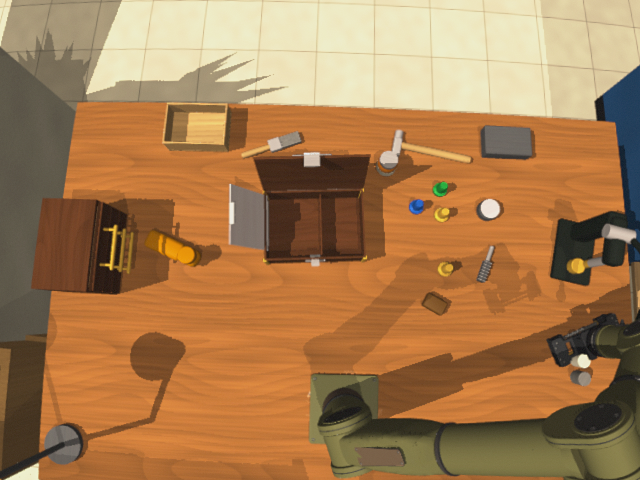

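View pics/scene0.png

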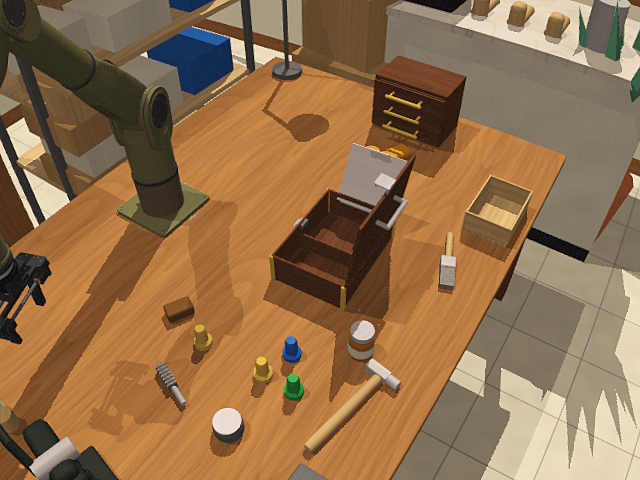

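Top view: brass dies at (442,214) and (446,269), punch at (486,263), blue and green look-alikes at (417,206) and (441,188). There is also a brass thing at (577,266) on a black stand, which needs a closer look. The case is at (315,225), its flap open to the left.

```bash
python3 - <<'E'
from h import *
a=cv2.imread('pics/top0.png')
c=cv2.resize(a[170:400,400:640],None,fx=2.5,fy=2.5,interpolation=cv2.INTER_CUBIC)
d=cv2.resize(a[140:280,220:400][:,:],None,fx=1,fy=1)
cv2.imwrite('pics/c1.png',c)
d=cv2.resize(a[140:275,220:400],None,fx=4.4,fy=4.4,interpolation=cv2.INTER_CUBIC); cv2.imwrite('pics/c2.png',d)
E
```

```text
(no output)
```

View pics/c1.png

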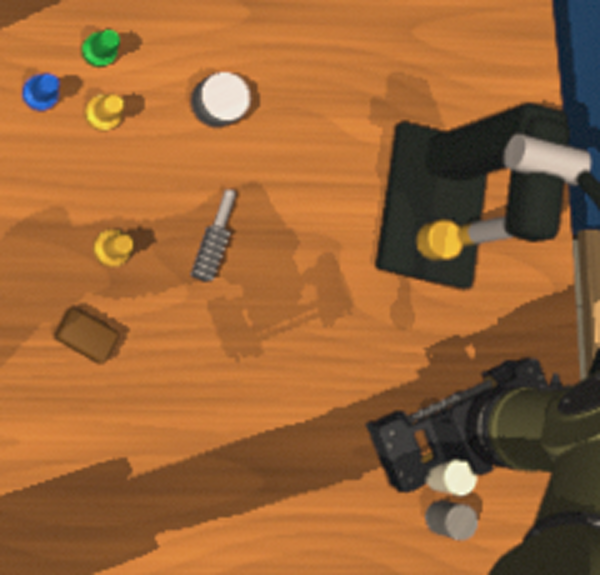

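View pics/c2.png

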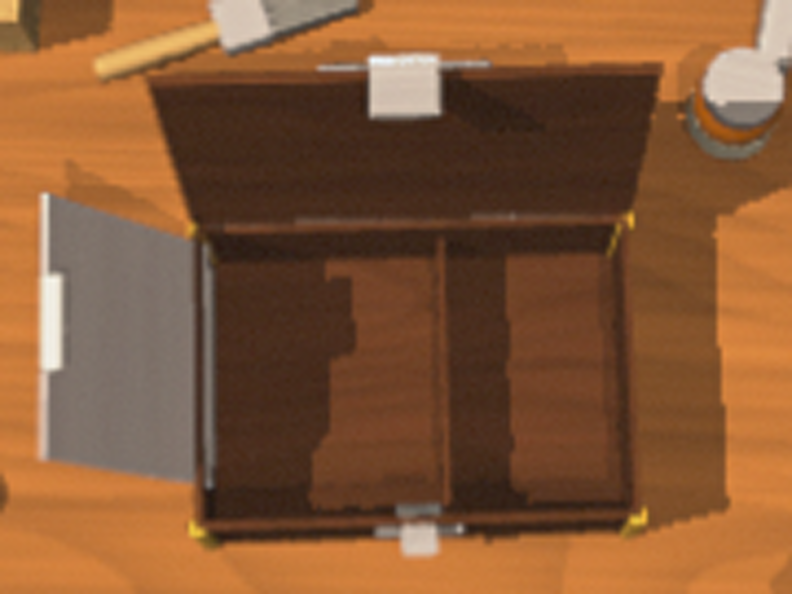

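Crop 1 (x2.5): the third brass thing is the knob of a lever press, so it's no die. That leaves two brass dies and one punch, with blue and green look-alikes to leave alone. Crop 2 (x4.4): case rim corners are front-left (200,528), front-right (637,522), back-right (628,218) and back-left (195,228). The flap edge is at (43,320).

```bash
python3 - <<'E'
from h import *
s=ld('top0.png'); sc=ld('scene0.png')
g=lambda u,v:(u/4.4+220,v/4.4+140)
f=lambda u,v:(u/2.5+400,v/2.5+170)
C=np.array([px2w(s,g(*p),.09) for p in [(197,530),(637,524),(630,216),(195,228)]]); print(C.round(4))
c=C.mean(0); ex=(C[2]+C[3]-C[0]-C[1])/2; ey=(C[0]+C[3]-C[1]-C[2])/2
print('case',c.round(4),np.linalg.norm(ex),np.linalg.norm(ey),'yaw',np.degrees(np.arctan2(ex[1],ex[0])),np.degrees(np.arctan2(-ey[0],ey[1])))
for n,p in dict(dA=(105,113),dB=(113,247)).items(): print(n,px2w(s,f(*p),.008).round(4))
for n,p in dict(dAtop=(113,103),dBtop=(121,241)).items(): print(n,px2w(s,f(*p),.062).round(4))
for n,p in dict(end=(205,277),shank=(231,191)).items(): print(n,px2w(s,f(*p),.016).round(4))
for n,p in dict(tin=(225,97),wax=(88,333),blue=(42,95),green=(101,51),).items(): print(n,px2w(s,f(*p),.03 if n in('tin','wax') else .01).round(4))
print('glue',px2w(s,g(735,130),.03))
# flap angle guess
E
```

```text
[[ 0.4361  0.247   0.09  ]
 [ 0.4496 -0.0481  0.09  ]
 [ 0.6634 -0.0399  0.09  ]
 [ 0.6447  0.2597  0.09  ]]
case [0.5484 0.1047 0.09  ] 0.21149420670843655 0.2978331544618204 yaw 2.8197131087609293 3.0979273229592166
dA [ 0.609  -0.3036  0.008 ]
dB [ 0.436  -0.3117  0.008 ]
dAtop [ 0.6099 -0.2993  0.062 ]
dBtop [ 0.4381 -0.3068  0.062 ]
end [ 0.4003 -0.4275  0.016 ]
shank [ 0.511  -0.4645  0.016 ]
tin [ 0.6307 -0.4554  0.03  ]
wax [ 0.3268 -0.2734  0.03  ]
blue [ 0.6293 -0.221   0.01  ]
green [ 0.6909 -0.2992  0.01  ]
glue [ 0.74801031 -0.12124247  0.03      ]
```

Request:
{"method": "carry_out", "body": {
  "rows": [
    [[10,-6,3],[0,0,7],0],
    [[20,-12,6],[0,0,14],0],
    [[28.9,-17.4,8.8],[0,0,19],0],
    [[28.9,-17.4,8.8],[0,0,19],0],
    [[28.9,-17.4,8.8],[0,0,19],0],
    [[28.9,-17.4,8.8],[0,0,19],0],
    [[28.9,-17.4,8.8],[0,0,19],0],
    [[28.9,-17.4,8.8],[0,0,19],0],
    [[28.9,-17.4,8.8],[0,0,19],0],
    [[28.9,-17.4,8.8],[0,0,19],0],
    [[28.9,-17.4,8.8],[0,0,19],0],
    [[28.9,-17.4,8.8],[0,0,19],0]
  ],
  "newtons": 25
}}

```text
clock: 1.3
tool_pos: [0.4363, -0.3111, 0.151]
eef_rot: [1.0, 0.025, 0.0, 0.0]
contact_force: [0.1, -0.7, 0.0]
opening: 0.999
finger_force: 0.0
```

```bash
python3 - <<'E'
from h import *
st(); a=snap('wrist','w1.png')['image']; b=snap('top','t1.png')['image']
im=np.hstack([cv2.resize(a,(400,300)),cv2.resize(b[60:480,260:640],(400,442))[:300]]) if 0 else np.vstack([np.hstack([cv2.resize(a,(400,300)),cv2.resize(b,(400,300))])])
cv2.imwrite('pics/m1.png',im[:,:,::-1])
s=ld('w1.png')
for p in [(.437,-.309,.062),(.437,-.309,.0),(.4335,-.4386,.024),(.6095,-.3015,.062)]: print(w2px(s,p))
E
```

```text
1.3 [ 0.4363 -0.3111  0.151 ] [9.997e-01 2.510e-02 0.000e+00 4.000e-04] F [ 0.1 -0.7  0. ] op 0.999 ff 0.0
[[321.71237953 237.50521833]]
[[322.19912985 216.3334049 ]]
[[471.46841704 234.7444569 ]]
[[323.20517742 -38.53843261]]
```

View pics/m1.png

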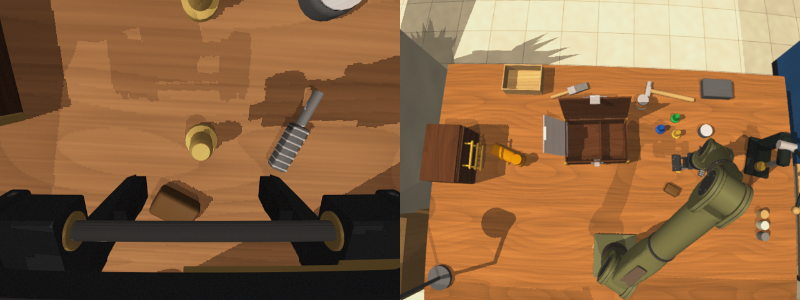

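Wrist view: the die's top is at (323,240), close to the predicted (322,238). The new top view shows no further tools. I'll descend and grip.

Request:
{"method": "carry_out", "body": {
  "rows": [
    [[0.1,-0.2,3],[0,0,0],0],
    [[0.1,-0.2,6],[0,0,0],0],
    [[0.1,-0.2,9],[0,0,0],0],
    [[0.1,-0.2,11],[0,0,0],0],
    [[0.1,-0.2,12.4],[0,0,0],0],
    [[0.1,-0.2,12.4],[0,0,0],0],
    [[0.1,-0.2,12.4],[0,0,0],0.8],
    [[0.1,-0.2,12.4],[0,0,0],0.8],
    [[0.1,-0.2,12.4],[0,0,0],0.8],
    [[0.1,-0.2,12.4],[0,0,0],0.8],
    [[0.1,-0.2,12.4],[0,0,0],0.8],
    [[0.1,-0.2,12.4],[0,0,0],0.8]
  ],
  "newtons": 30
}}

```text
clock: 2.6
tool_pos: [0.4382, -0.3076, 0.027]
eef_rot: [1.0, 0.027, 0.0, 0.0]
contact_force: [-0.1, -0.5, 0.0]
opening: 0.477
finger_force: 0.0
```

Request:
{"method": "carry_out", "body": {
  "rows": [
    [[0,0,0],[0,0,0],0.8],
    [[0,0,0],[0,0,0],0.8],
    [[0,0,0],[0,0,0],0.8],
    [[0,0,0],[0,0,0],0.8],
    [[0,0,0],[0,0,0],0.8],
    [[0,0,-4],[0,0,0],0.8],
    [[0,0,-8],[0,0,0],0.8],
    [[0,0,-12],[0,0,0],0.8],
    [[0,0,-15],[0,0,0],0.8],
    [[0,0,-15],[0,0,0],0.8]
  ]
}}

```text
clock: 3.6
tool_pos: [0.4399, -0.3085, 0.1801]
eef_rot: [1.0, 0.027, 0.003, 0.002]
contact_force: [0.0, 0.3, -2.7]
opening: 0.33
finger_force: 30.0
```

```bash
cat >> h.py <<'E'
C0=np.array([.5484,.1047,0]); RC=R.from_euler('z',3,degrees=True)
def case(p): return C0+RC.apply(p)
E
python3 - <<'E'
from h import *
st()
for x in(.04,-.05): t=case([x,-.085,.177]); print(t.round(4),shift(t))
E
```

```text
3.6 [ 0.4399 -0.3085  0.1801] [0.9996 0.0265 0.003  0.0018] F [ 0.   0.3 -2.7] op 0.33 ff 29.992347490042448
[0.5928 0.0219 0.177 ] [ 17.02 -32.19   0.29]
[0.5029 0.0172 0.177 ] [  8.02 -32.19   0.23]
```

Request:
{"method": "carry_out", "body": {
  "rows": [
    [[2,-4,0],[0,0,0],0.8],
    [[4,-8,0],[0,0,0],0.8],
    [[6.2,-12,0],[0,0,0],0.8],
    [[8.5,-16,0],[0,0,0],0.8],
    [[10.7,-20,0],[0,0,0],0.8],
    [[12.8,-24,0],[0,0,0],0.8],
    [[15,-28,0],[0,0,0],0.8],
    [[17,-32.2,0],[0,0,0],0.8],
    [[17,-32.2,0],[0,0,0],0.8],
    [[17,-32.2,0],[0,0,0],0.8],
    [[17,-32.2,0],[0,0,0],0.8],
    [[17,-32.2,0],[0,0,0],0.8]
  ]
}}

```text
clock: 4.8
tool_pos: [0.5897, 0.0209, 0.176]
eef_rot: [1.0, 0.025, -0.001, 0.001]
contact_force: [-0.2, -0.4, -2.1]
opening: 0.329
finger_force: 30.0
```

```bash
python3 - <<'E'
from h import *
st(); print(shift(case([.04,-.085,.034])))
s=snap('scene','s1.png')
a=s['image'][150:330,220:460]; cv2.imwrite('pics/s1c.png',cv2.resize(a,None,fx=3,fy=3)[:,:,::-1])
E
```

```text
4.8 [0.5897 0.0209 0.176 ] [ 9.997e-01  2.520e-02 -9.000e-04  7.000e-04] F [-0.2 -0.4 -2.1] op 0.329 ff 29.992427125107497
[ 0.34 -0.1  14.2 ]
```

View pics/s1c.png

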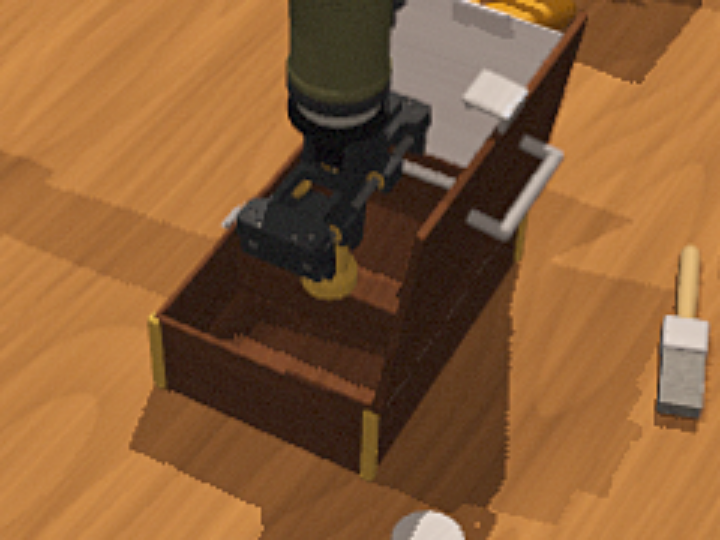

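The die hangs over the open bay at (330,270). Lowering it now.

Request:
{"method": "carry_out", "body": {
  "rows": [
    [[0,0,4],[0,0,0],0.8],
    [[0,0,8],[0,0,0],0.8],
    [[0,0,11],[0,0,0],0.8],
    [[0,0,13],[0,0,0],0.8],
    [[0,0,13.7],[0,0,0],0.8],
    [[0,0,14.1],[0,0,0],0.8],
    [[0,0,14.4],[0,0,0],0.8],
    [[0,0,14.4],[0,0,0],0.8]
  ]
}}

```text
clock: 5.65
tool_pos: [0.5914, 0.0229, 0.0335]
eef_rot: [1.0, 0.026, 0.001, 0.0]
contact_force: [-0.4, 1.0, -2.6]
opening: 0.333
finger_force: 30.0
```

Request:
{"method": "carry_out", "body": {
  "rows": [
    [[0,0,0.2],[0,0,0],0.8],
    [[0,0,0.2],[0,0,0],0.8],
    [[0,0,0.2],[0,0,0],0.4],
    [[0,0,0.2],[0,0,0],0.4],
    [[0,0,0.2],[0,0,0],0.4],
    [[0,0,0.2],[0,0,0],0.4],
    [[0,0,0.2],[0,0,0],0.4],
    [[0,0,-3],[0,0,0],0.4],
    [[0,0,-7],[0,0,0],0.4],
    [[0,0,-11],[0,0,0],0.4],
    [[0,0,-15],[0,0,0],0.4],
    [[0,0,-15],[0,0,0],0.4]
  ]
}}

```text
clock: 6.85
tool_pos: [0.5943, 0.0231, 0.1881]
eef_rot: [1.0, 0.026, 0.005, -0.0]
contact_force: [0.7, -0.9, -0.9]
opening: 0.594
finger_force: 0.0
```

```bash
python3 - <<'E'
from h import *
st(); snap('wrist','w2.png'); snap('top','t2.png')
a=cv2.imread('pics/t2.png')[150:300,390:540]; b=cv2.imread('pics/w2.png')
cv2.imwrite('pics/m2.png',np.hstack([cv2.resize(b,(400,300)),cv2.resize(a,(300,300))]))
print(shift([.6095,-.3015,.182]))
E
```

```text
6.85 [0.5943 0.0231 0.1881] [ 9.996e-01  2.640e-02  5.400e-03 -2.000e-04] F [ 0.7 -0.9 -0.9] op 0.594 ff 0.0
[ 0.12 32.51  0.14]
```

View pics/m2.png

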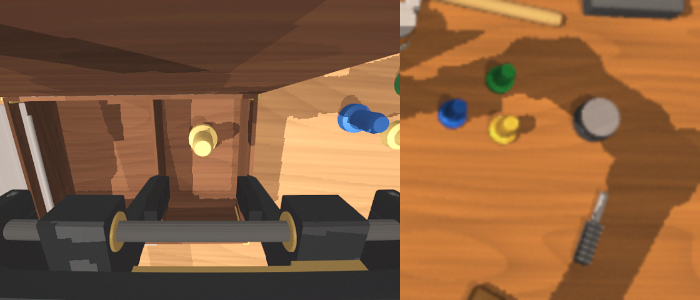

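The die stands in the open bay, and the second brass die is unmoved at top px (441,215). Fetching it with the fingers partly open, because the blue one is close by.

Request:
{"method": "carry_out", "body": {
  "rows": [
    [[0,5,0],[0,0,0],0.4],
    [[0,10,0],[0,0,0],0.4],
    [[0,15,0],[0,0,0],0.4],
    [[0,20,0],[0,0,0],0.4],
    [[0,25,0],[0,0,0],0.4],
    [[0,30,0],[0,0,0],0.4],
    [[0.1,32.5,0],[0,0,0],0.4],
    [[0.1,32.5,0],[0,0,0],0.4],
    [[0.1,32.5,3],[0,0,0],0.4],
    [[0.1,32.5,5],[0,0,0],0.4],
    [[0.1,32.5,5],[0,0,0],0.4],
    [[0.1,32.5,5],[0,0,0],0.4]
  ]
}}

```text
clock: 8.15
tool_pos: [0.6087, -0.2999, 0.1318]
eef_rot: [1.0, 0.027, -0.001, -0.001]
contact_force: [-0.4, -0.2, 1.3]
opening: 0.6
finger_force: 0.0
```

```bash
python3 - <<'E'
from h import *
st(); s=snap('wrist','w3.png'); a=s['image'].astype(int)
m=((a[:,:,0]>170)&(a[:,:,1]>150)&(a[:,:,2]<175)&(a[:,:,1]-a[:,:,2]>40)).astype(np.uint8); m[300:]=0
n,l,t,c=cv2.connectedComponentsWithStats(m); print([(t[i].tolist(),c[i].round(0)) for i in range(1,n) if t[i,4]>150])
print(w2px(s,[(.6095,-.3015,.062),(.6095,-.3015,.007)]),shift([.6095,-.3015,.026]))
E
```

```text
8.15 [ 0.6087 -0.2999  0.1318] [ 9.996e-01  2.730e-02 -9.000e-04 -8.000e-04] F [-0.4 -0.2  1.3] op 0.6 ff 0.0
[([297, 204, 28, 41, 400], array([307., 219.])), ([306, 234, 34, 30, 756], array([323., 249.]))]
[[327.20621143 246.30470498]
 [326.82230376 224.09879265]] [ 0.    0.1  10.69]
```

View pics/w3.png

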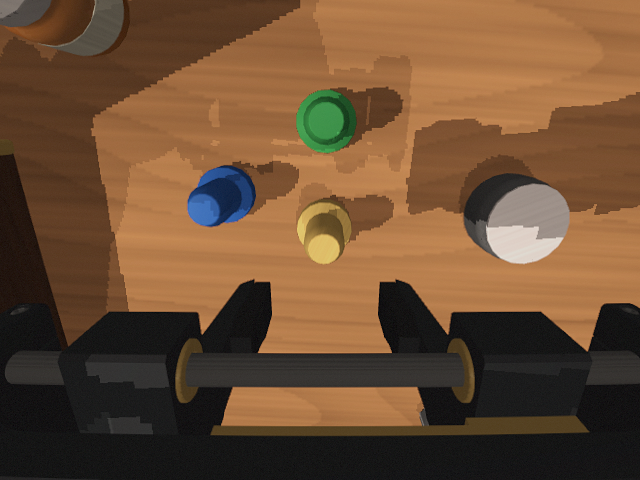

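The die's top is at (323,249), within 2 mm of the prediction, and blue and green are clear of the fingers. Descending.

Request:
{"method": "carry_out", "body": {
  "rows": [
    [[0,0,3],[0,0,0],0.4],
    [[0,0,6],[0,0,0],0.4],
    [[0,0,8.5],[0,0,0],0.4],
    [[0,0,10.5],[0,0,0],0.4],
    [[0,0,10.5],[0,0,0],0.4],
    [[0,0,10.5],[0,0,0],0.8],
    [[0,0,10.5],[0,0,0],0.8],
    [[0,0,10.5],[0,0,0],0.8],
    [[0,0,10.5],[0,0,0],0.8],
    [[0,0,10.5],[0,0,0],0.8],
    [[0,0,10.5],[0,0,0],0.8],
    [[0,0,10.5],[0,0,0],0.8]
  ]
}}

```text
clock: 9.4
tool_pos: [0.6102, -0.3008, 0.0294]
eef_rot: [1.0, 0.027, 0.001, -0.0]
contact_force: [-0.7, 3.2, 7.4]
opening: 0.33
finger_force: 30.0
```

Request:
{"method": "carry_out", "body": {
  "rows": [
    [[0,0,0],[0,0,0],0.8],
    [[0,0,0],[0,0,0],0.8],
    [[0,0,-4],[0,0,0],0.8],
    [[0,0,-8],[0,0,0],0.8],
    [[0,0,-12],[0,0,0],0.8],
    [[0,0,-16],[0,0,0],0.8],
    [[0,0,-16],[0,0,0],0.8],
    [[0,0,-16],[0,0,0],0.8]
  ]
}}

```text
clock: 10.2
tool_pos: [0.6089, -0.3016, 0.1884]
eef_rot: [1.0, 0.027, 0.0, 0.0]
contact_force: [-0.3, 0.4, -4.4]
opening: 0.335
finger_force: 30.0
```

```bash
python3 - <<'E'
from h import *
st(); print(shift(case([-.05,-.085,.182])))
E
```

```text
10.2 [ 0.6089 -0.3016  0.1884] [9.996e-01 2.650e-02 4.000e-04 4.000e-04] F [-0.3  0.4 -4.4] op 0.335 ff 29.99017176516645
[ -8.89 -32.4    0.6 ]
```

Request:
{"method": "carry_out", "body": {
  "rows": [
    [[-1,-4,0],[0,0,0],0.8],
    [[-2,-8,0],[0,0,0],0.8],
    [[-3,-12,0],[0,0,0],0.8],
    [[-4.2,-16,0],[0,0,0],0.8],
    [[-5.4,-20,0],[0,0,0],0.8],
    [[-6.6,-24,0],[0,0,0],0.8],
    [[-7.8,-28,0],[0,0,0],0.8],
    [[-8.9,-32.3,0],[0,0,0],0.8],
    [[-8.9,-32.3,0],[0,0,0],0.8],
    [[-8.9,-32.3,0],[0,0,0],0.8],
    [[-8.9,-32.3,0],[0,0,0],0.8],
    [[-8.9,-32.3,0],[0,0,0],0.8]
  ]
}}

```text
clock: 11.4
tool_pos: [0.503, 0.0145, 0.1872]
eef_rot: [1.0, 0.025, -0.0, 0.001]
contact_force: [0.5, -0.5, -3.0]
opening: 0.333
finger_force: 30.0
```

Request:
{"method": "carry_out", "body": {
  "rows": [
    [[0,0,4],[0,0,0],0.8],
    [[0,0,8],[0,0,0],0.8],
    [[0,0,11],[0,0,0],0.8],
    [[0,0,13],[0,0,0],0.8],
    [[0,0,14.5],[0,0,0],0.8],
    [[0,0,15],[0,0,0],0.8],
    [[0,0,15.3],[0,0,0],0.8],
    [[0,0,15.3],[0,0,0],0.8],
    [[0,0,15.3],[0,0,0],0.8]
  ]
}}

```text
clock: 12.3
tool_pos: [0.5036, 0.0162, 0.0354]
eef_rot: [1.0, 0.026, 0.001, 0.0]
contact_force: [0.6, -0.6, -2.1]
opening: 0.334
finger_force: 30.0
```

Request:
{"method": "carry_out", "body": {
  "rows": [
    [[0,0,0.2],[0,0,0],0.8],
    [[0,0,0.2],[0,0,0],0.8],
    [[0,0,0.2],[0,0,0],0.4],
    [[0,0,0.2],[0,0,0],0.4],
    [[0,0,0.2],[0,0,0],0.4],
    [[0,0,0.2],[0,0,0],0.4],
    [[0,0,0.2],[0,0,0],0.4],
    [[0,0,-3],[0,0,0],0.4],
    [[0,0,-7],[0,0,0],0.4],
    [[0,0,-11],[0,0,0],0.4],
    [[0,0,-15],[0,0,0],0.4],
    [[0,0,-15],[0,0,0],0.4]
  ]
}}

```text
clock: 13.5
tool_pos: [0.5059, 0.0164, 0.1891]
eef_rot: [1.0, 0.026, 0.005, -0.0]
contact_force: [0.8, 0.5, -0.7]
opening: 0.604
finger_force: 0.0
```

```bash
python3 - <<'E'
from h import *
st(); snap('wrist','w4.png'); s=snap('top','t4.png')
a=cv2.imread('pics/t4.png')[225:300,440:540]; b=cv2.imread('pics/w4.png')
cv2.imwrite('pics/m4.png',np.hstack([cv2.resize(b,(400,300)),cv2.resize(a,(400,300))]))
E
```

```text
13.5 [0.5059 0.0164 0.1891] [ 9.996e-01  2.640e-02  4.700e-03 -2.000e-04] F [ 0.8  0.5 -0.7] op 0.604 ff 0.0
```

View pics/m4.png

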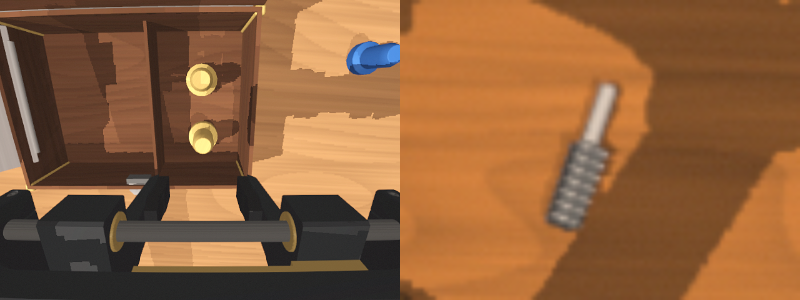

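Both dies stand in the open bay. The punch is unmoved, with its ends at top px (481,281) and (492,246). Going to it.

Request:
{"method": "carry_out", "body": {
  "rows": [
    [[-1,5,0],[0,0,3],0.3],
    [[-2,10,0],[0,0,6],0.3],
    [[-3,15,0],[0,0,9],0.3],
    [[-4,20,0],[0,0,12],0.3],
    [[-5,25,0],[0,0,15],0.3],
    [[-6,30,0],[0,0,18],0.3],
    [[-7.5,35,0],[0,0,21.4],0.3],
    [[-8.5,40,2],[0,0,21.4],0.3],
    [[-9.6,45,5],[0,0,21.4],0.3],
    [[-9.6,45,6],[0,0,21.4],0.3],
    [[-9.6,45,6],[0,0,21.4],0.3],
    [[-9.6,45,6],[0,0,21.4],0.3]
  ]
}}

```text
clock: 14.8
tool_pos: [0.4304, -0.4365, 0.1229]
eef_rot: [0.987, -0.159, -0.001, -0.002]
contact_force: [-0.6, 0.8, -0.5]
opening: 0.701
finger_force: 0.0
```

```bash
python3 - <<'E'
from h import *
st(); s=snap('wrist','w5.png')
t=[.4335,-.4386]; d=R.from_euler('z',-18.4,degrees=True)
for p in [(-.035,0,.024),(.035,0,.024),(.085,0,.019)]: print(w2px(s,np.array(t+[0])+d.apply(p)).round(0))
print(shift(t+[.005]))
E
```

```text
14.8 [ 0.4304 -0.4365  0.1229] [ 0.9872 -0.1594 -0.0014 -0.0015] F [-0.6  0.8 -0.5] op 0.701 ff 0.0
[[325. 271.]]
[[326. 184.]]
[[326. 112.]]
[ 0.29  0.21 11.9 ]
```

View pics/w5.png

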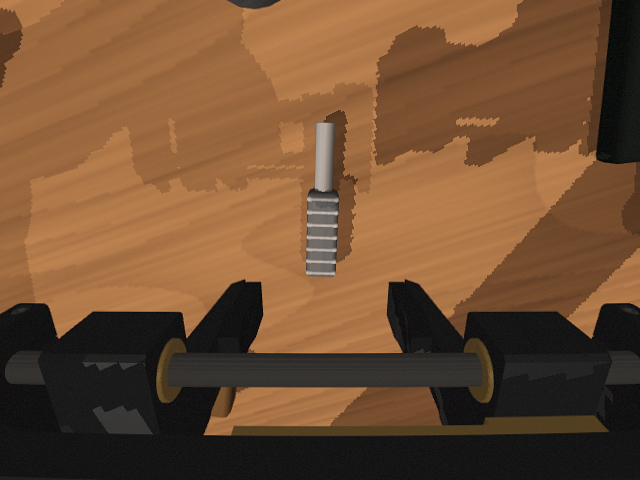

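The grip runs from (321,275) to (323,190), about 5 mm nearer than predicted. Correcting and gripping.

Request:
{"method": "carry_out", "body": {
  "rows": [
    [[-0.2,-0.1,3],[0,0,0],0.3],
    [[-0.2,-0.1,6],[0,0,0],0.3],
    [[-0.2,-0.1,9],[0,0,0],0.3],
    [[-0.2,-0.1,11],[0,0,0],0.3],
    [[-0.2,-0.1,11.8],[0,0,0],0.3],
    [[-0.2,-0.1,12],[0,0,0],0.3],
    [[-0.2,-0.1,12],[0,0,0],0.9],
    [[-0.2,-0.1,12],[0,0,0],0.9],
    [[-0.2,-0.1,12],[0,0,0],0.9],
    [[-0.2,-0.1,12],[0,0,0],0.9],
    [[-0.2,-0.1,12],[0,0,0],0.9],
    [[-0.2,-0.1,12],[0,0,0],0.9]
  ],
  "newtons": 40
}}

```text
clock: 16.05
tool_pos: [0.4297, -0.4361, 0.0052]
eef_rot: [0.987, -0.159, 0.0, -0.0]
contact_force: [0.4, 2.1, 4.9]
opening: 0.268
finger_force: 40.0
```

Request:
{"method": "carry_out", "body": {
  "rows": [
    [[0,0,0],[0,0,0],0.9],
    [[0,0,0],[0,0,0],0.9],
    [[0,0,0],[0,0,0],0.9],
    [[0,0,-3],[0,0,0],0.9],
    [[0,0,-6],[0,0,0],0.9],
    [[0,0,-9],[0,0,0],0.9],
    [[0,0,-12],[0,0,0],0.9],
    [[0,0,-15],[0,0,0],0.9],
    [[0,0,-15],[0,0,0],0.9],
    [[0,0,-15],[0,0,0],0.9]
  ]
}}

```text
clock: 17.05
tool_pos: [0.429, -0.4366, 0.1545]
eef_rot: [0.987, -0.16, -0.0, 0.0]
contact_force: [-0.2, 0.8, -2.3]
opening: 0.265
finger_force: 40.0
```

```bash
python3 - <<'E'
from h import *
st(); print(shift(case([-.02,.045,.155])))
E
```

```text
17.05 [ 0.429  -0.4366  0.1545] [ 9.872e-01 -1.596e-01 -1.000e-04  2.000e-04] F [-0.2  0.8 -2.3] op 0.265 ff 39.994993368163705
[ -9.23 -58.59  -0.07]
```

Request:
{"method": "carry_out", "body": {
  "rows": [
    [[-0.8,-5,0],[0,0,-3],0.9],
    [[-1.6,-10,0],[0,0,-6],0.9],
    [[-2.4,-15,0],[0,0,-9],0.9],
    [[-3.2,-20,0],[0,0,-12],0.9],
    [[-4,-25,0],[0,0,-15],0.9],
    [[-4.8,-30,0],[0,0,-18],0.9],
    [[-5.6,-35,0],[0,0,-21.4],0.9],
    [[-6.4,-40,0],[0,0,-21.4],0.9],
    [[-7.2,-45,0],[0,0,-21.4],0.9],
    [[-8,-50,0],[0,0,-21.4],0.9],
    [[-8.8,-54,0],[0,0,-21.4],0.9],
    [[-9.2,-57,0],[0,0,-21.4],0.9]
  ]
}}

```text
clock: 18.25
tool_pos: [0.5201, 0.1381, 0.1527]
eef_rot: [1.0, 0.029, -0.002, -0.0]
contact_force: [-0.4, 0.1, -1.6]
opening: 0.268
finger_force: 40.0
```

```bash
python3 - <<'E'
from h import *
st(); print(shift(case([-.02,.045,.012])))
E
```

```text
18.25 [0.5201 0.1381 0.1527] [ 9.996e-01  2.910e-02 -1.700e-03 -5.000e-04] F [-0.4  0.1 -1.6] op 0.268 ff 39.99436332844198
[ 0.7  -1.   14.07]
```

Request:
{"method": "carry_out", "body": {
  "rows": [
    [[0.7,-1,2],[0,0,0],0.9],
    [[0.7,-1,5],[0,0,0],0.9],
    [[0.7,-1,8],[0,0,0],0.9],
    [[0.7,-1,11],[0,0,0],0.9],
    [[0.7,-1,13],[0,0,0],0.9],
    [[0.7,-1,13.7],[0,0,0],0.9],
    [[0.7,-1,14],[0,0,0],0.9],
    [[0.7,-1,14],[0,0,0],0.9]
  ]
}}

```text
clock: 19.05
tool_pos: [0.5279, 0.1437, 0.0145]
eef_rot: [1.0, 0.027, -0.0, 0.0]
contact_force: [1.0, 0.1, -0.8]
opening: 0.266
finger_force: 40.0
```

Request:
{"method": "carry_out", "body": {
  "rows": [
    [[0,0,0.2],[0,0,0],0.9],
    [[0,0,0.3],[0,0,0],0.9],
    [[0,0,0.3],[0,0,0],0.45],
    [[0,0,0.3],[0,0,0],0.45],
    [[0,0,0.3],[0,0,0],0.45],
    [[0,0,0.3],[0,0,0],0.45],
    [[0,0,0.3],[0,0,0],0.45],
    [[0,0,-3],[0,0,0],0.45],
    [[0,0,-7],[0,0,0],0.45],
    [[0,0,-12],[0,0,0],0.45],
    [[0,0,-17],[0,0,0],0.45],
    [[0,0,-20],[0,0,0],0.45]
  ]
}}

```text
clock: 20.25
tool_pos: [0.5292, 0.144, 0.2184]
eef_rot: [1.0, 0.026, 0.002, -0.001]
contact_force: [0.8, 0.3, 0.5]
opening: 0.548
finger_force: 0.0
```

```bash
python3 - <<'E'
from h import *
st(); snap('wrist','w6.png'); s=snap('top','t6.png')
a=cv2.imread('pics/t6.png'); b=cv2.imread('pics/w6.png')
cv2.imwrite('pics/m6.png',np.hstack([cv2.resize(b,(400,300)),cv2.resize(a,(400,300))]))
print(shift(case([-.04,.27,.20])), shift(case([-.04,.27,.30])))
E
```

```text
20.25 [0.5292 0.144  0.2184] [ 9.996e-01  2.640e-02  2.200e-03 -6.000e-04] F [0.8 0.3 0.5] op 0.548 ff 0.0
[ -2.45 -22.94   1.95] [ -2.36 -22.96  -8.05]
```

View pics/m6.png

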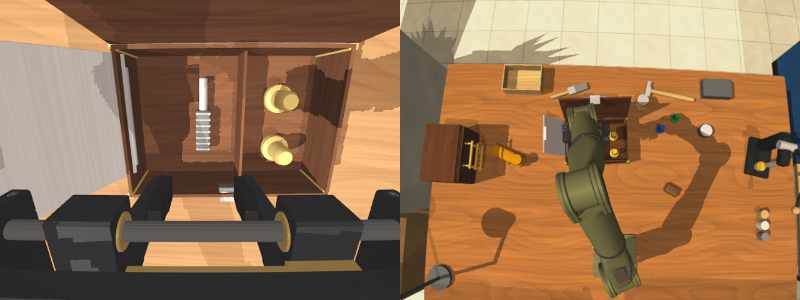

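Punch lies in the flap bay at (203,115) and both dies are in the open bay. No other tools are out on the bench.

```bash
python3 - <<'E'
from h import *
s=st(); print(np.round(s['q'],2)); t=ld('top0.png')
# flap edge px -> angle
for v in ((43/4.4+220,195/4.4+140),(43/4.4+220,455/4.4+140)):
  best=min(((abs(np.array(w2px(t,case([x,.143-.168*np.cos(a),.068+.168*np.sin(a)]))[0][0]-v[0])),a) for a in np.arange(1.7,2.4,.01) for x in ([.097] if v[1]<200 else [-.073])));print(best)
print(px2w(t,(130,245),.2),px2w(t,(130,245),.0))
print(shift(case([-.04,.26,.30])))
E
```

```text
20.35 [0.5308 0.1444 0.2192] [ 0.9996  0.0264  0.0045 -0.0013] F [0.9 0.4 0.1] op 0.549 ff 0.0
[-0.43  0.62  0.13  1.84 -0.12  0.69 -1.75]
(np.float64(0.15987603114052718), np.float64(2.12))
(np.float64(0.07554680901060351), np.float64(2.1000000000000005))
[0.45360863 0.60952475 0.2       ] [0.48031125 0.69593664 0.        ]
[ -2.36 -21.96  -8.05]
```

Request:
{"method": "carry_out", "body": {
  "rows": [
    [[-1,0,-4],[0,0,-8],1],
    [[-2,0,-8],[0,0,-16],1],
    [[-2.4,-3,-8],[0,0,-24],1],
    [[-2.4,-6,-8],[0,0,-32],1],
    [[-2.4,-9,-8],[0,0,-40],1],
    [[-2.4,-12,-8],[0,0,-48],1],
    [[-2.4,-15,-8],[0,0,-56],1],
    [[-2.4,-18,-8],[0,0,-64],1],
    [[-2.4,-22,-8],[0,0,-72],1],
    [[-2.4,-22,-8],[0,0,-80],1],
    [[-2.4,-22,-8],[0,0,-88],1],
    [[-2.4,-22,-8],[0,0,-90],1]
  ]
}}

```text
clock: 21.55
tool_pos: [0.4917, 0.362, 0.293]
eef_rot: [0.687, 0.727, -0.001, -0.0]
contact_force: [0.4, 0.1, 0.5]
opening: 0.006
finger_force: 0.0
```

```bash
python3 - <<'E'
from h import *
s=st(); print(np.round(s['q'],2)); print(np.round(R.from_quat(s['eef_rot']).as_matrix(),2).tolist())
for p in ([-.04,.26,.19],[-.04,.15,.20],[-.04,.05,.19],[-.04,0,.15]): print(shift(case(p)))
E
```

```text
21.55 [0.4917 0.362  0.293 ] [ 6.871e-01  7.266e-01 -1.400e-03 -5.000e-04] F [0.4 0.1 0.5] op 0.006 ff 0.0
[-0.54  0.62 -0.3   1.54  0.2   1.02 -0.84]
[[-0.06, 1.0, -0.0], [1.0, 0.06, -0.0], [-0.0, -0.0, -1.0]]
[ 0.02  0.34 10.3 ]
[-10.98   0.3    9.31]
[-20.98   0.27  10.33]
[-25.98   0.26  14.33]
```

Request:
{"method": "carry_out", "body": {
  "rows": [
    [[0,0.3,4],[0,0,0],1],
    [[0,0.3,8],[0,0,0],1],
    [[0,0.3,10],[0,0,0],1],
    [[-2,0.3,10],[0,0,0],1],
    [[-4,0.3,10],[0,0,0],1],
    [[-6,0.3,9.5],[0,0,0],1],
    [[-8,0.3,9.5],[0,0,0],1],
    [[-10,0.3,9.5],[0,0,0],1],
    [[-12,0.3,9.5],[0,0,0],1],
    [[-14,0.3,9.5],[0,0,0],1],
    [[-15,0.3,9.5],[0,0,0],1]
  ]
}}

```text
clock: 22.65
tool_pos: [0.5032, 0.2101, 0.199]
eef_rot: [0.69, 0.724, -0.001, 0.0]
contact_force: [0.3, 0.7, -0.6]
opening: 0.007
finger_force: 0.2
```

Request:
{"method": "carry_out", "body": {
  "rows": [
    [[-2,0,0],[0,0,0],1],
    [[-4,0,0.5],[0,0,0],1],
    [[-5.5,0,1.5],[0,0,0],1],
    [[-7,0,2.5],[0,0,0],1],
    [[-8.5,0,3.5],[0,0,0],1],
    [[-10,0,4.5],[0,0,0],1],
    [[-11.5,0,5.5],[0,0,0],1],
    [[-13,0,6],[0,0,0],1],
    [[-13,0,6],[0,0,0],1],
    [[-13,0,6],[0,0,0],1]
  ]
}}

```text
clock: 23.65
tool_pos: [0.5105, 0.0829, 0.1398]
eef_rot: [0.688, 0.725, 0.0, -0.0]
contact_force: [0.1, 0.3, 0.5]
opening: 0.006
finger_force: 0.0
```

```bash
python3 - <<'E'
from h import *
s=st(); snap('wrist','w7.png');s=snap('scene','s7.png')
b=cv2.imread('pics/w7.png'); a=cv2.imread('pics/s7.png')[120:330,220:500]
cv2.imwrite('pics/m7.png',np.hstack([cv2.resize(b,(400,300)),cv2.resize(a,(400,300))]))
E
```

```text
23.65 [0.5105 0.0829 0.1398] [ 6.883e-01  7.254e-01  3.000e-04 -1.000e-04] F [0.1 0.3 0.5] op 0.006 ff 0.0
```

View pics/m7.png

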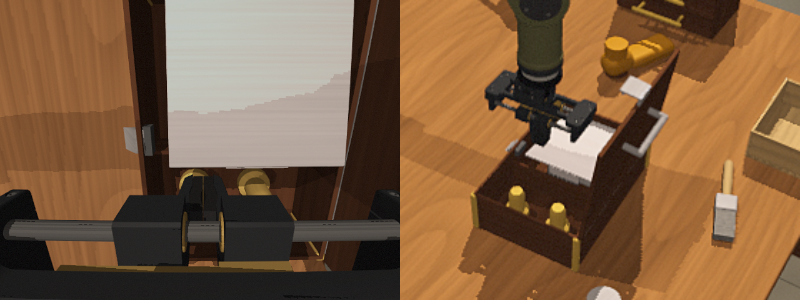

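```bash
python3 - <<'E'
from h import *
s=ld('w7.png')
for a in (0,.1,.2): print(a,[w2px(s,case([x,.143-.168*np.cos(a),.070+.168*np.sin(a)]))[0].round(0) for x in(-.073,.097)])
for p in ([-.04,-.03,.33],[.19,-.085,.33],[.195,-.085,.27]): print(shift(case(p)))
lt=ld('top0.png')
for ang in (1.65,1.7,1.75,1.8): print(ang,w2px(lt,case([.105-.216*np.cos(ang),-.152,.09+.216*np.sin(ang)]))[0])
E
```

```text
0 [array([277., 256.]), array([520., 256.])]
0.1 [array([274., 265.]), array([535., 265.])]
0.2 [array([270., 272.]), array([552., 272.])]
[ -1.11  -0.1  -18.99]
[ -6.65  22.89 -18.97]
[ -6.66  23.38 -12.97]
1.65 [371.27305895 161.35970923]
1.7 [371.05128711 157.55599692]
1.75 [370.80884541 153.87028965]
1.8 [370.54690573 150.31534911]
```

Request:
{"method": "carry_out", "body": {
  "rows": [
    [[0,0,0],[0,0,0],1],
    [[0,0,0],[0,0,0],1],
    [[0,0,0],[0,0,0],1],
    [[0,0,0],[0,0,0],1]
  ]
}}

```text
clock: 24.15
tool_pos: [0.5103, 0.083, 0.1398]
eef_rot: [0.688, 0.726, 0.0, 0.0]
contact_force: [0.1, -0.1, -0.1]
opening: 0.004
finger_force: 0.0
```

```bash
python3 - <<'E'
from h import *
for f in('w7.png','w8.png'):
    if f=='w8.png': snap('wrist',f)
    a=cv2.imread('pics/'+f).astype(int); m=(a.min(2)>150)
    row=np.where(m[200])[0]; print(f,'edges x @200',row.min(),row.max(),'@255',(lambda q:(q.min(),q.max()) if len(q) else 0)(np.where(m[255])[0]),'bottom',[np.where(m[:300,u])[0].max() for u in(300,400,500)])
s=ld('w8.png')
for a in (0,.1,.2): print(a,[w2px(s,case([x,.143-.168*np.cos(a),.070+.168*np.sin(a)]))[0].round(0) for x in(-.073,.097)])
E
```

```text
w7.png edges x @200 269 555 @255 (np.int64(270), np.int64(551)) bottom [np.int64(266), np.int64(265), np.int64(264)]
w8.png edges x @200 276 529 @255 0 bottom [np.int64(252), np.int64(251), np.int64(251)]
0 [array([278., 257.]), array([521., 257.])]
0.1 [array([274., 265.]), array([535., 265.])]
0.2 [array([270., 272.]), array([552., 272.])]
```

The flap is now level (edge row 251, predicted 257 for angle 0). Next is the lid: up, over it, and down behind.

Request:
{"method": "carry_out", "body": {
  "rows": [
    [[0,0,-5],[0,0,0],1],
    [[-1,0,-10],[0,0,0],1],
    [[-2,0,-15],[0,0,0],1],
    [[-4,0,-20],[0,0,0],1],
    [[-6.6,0,-20],[0,0,0],1],
    [[-6.6,5,-20],[0,0,0],1],
    [[-6.6,10,-20],[0,0,0],1],
    [[-6.6,15,-20],[0,0,0],1],
    [[-6.6,20,-20],[0,0,0],1],
    [[-6.6,23.4,-20],[0,0,0],1],
    [[-6.6,23.4,-20],[0,0,0],1],
    [[-6.6,23.4,-20],[0,0,0],1]
  ]
}}

```text
clock: 25.4
tool_pos: [0.747, 0.0297, 0.3384]
eef_rot: [0.688, 0.726, -0.001, -0.001]
contact_force: [-0.5, -0.1, 0.4]
opening: 0.007
finger_force: 0.0
```

```bash
python3 - <<'E'
from h import *
st()
for p in ([.2,-.085,.27],[0.06,-.085,.27],[-.02,-.085,.27]): print(shift(case(p)))
E
```

```text
25.4 [0.747  0.0297 0.3384] [ 6.879e-01  7.258e-01 -7.000e-04 -8.000e-04] F [-0.5 -0.1  0.4] op 0.007 ff 0.0
[0.02 0.57 6.84]
[  0.04 -13.43   6.87]
[  0.05 -21.43   6.88]
```

Request:
{"method": "carry_out", "body": {
  "rows": [
    [[0,0.3,3],[0,0,0],1],
    [[0,0.3,6.5],[0,0,0],1],
    [[0,0.3,6.8],[0,0,0],1],
    [[0,-1.5,6.8],[0,0,0],1],
    [[0,-3.5,6.8],[0,0,0],1],
    [[0,-5.5,6.8],[0,0,0],1],
    [[0,-7.5,6.8],[0,0,0],1],
    [[0,-9.5,6.8],[0,0,0],1],
    [[0,-11.5,6.8],[0,0,0],1],
    [[0,-13.5,6.8],[0,0,0],1],
    [[0,-15.5,6.8],[0,0,0],1],
    [[0,-17,6.8],[0,0,0],1]
  ]
}}

```text
clock: 26.6
tool_pos: [0.5765, 0.0201, 0.2742]
eef_rot: [0.688, 0.726, 0.001, 0.001]
contact_force: [0.9, 0.5, 0.7]
opening: 0.004
finger_force: 0.2
```

Request:
{"method": "carry_out", "body": {
  "rows": [
    [[0,-2,0],[0,0,0],1],
    [[0,-4,0.5],[0,0,0],1],
    [[0,-6,1.5],[0,0,0],1],
    [[0,-7,2],[0,0,0],1],
    [[0,-7,2],[0,0,0],1],
    [[0,-7,2],[0,0,0],1],
    [[0,-7,2],[0,0,0],1],
    [[0,-7,2],[0,0,0],1],
    [[0,-7,2],[0,0,0],1],
    [[0,-7,2],[0,0,0],1],
    [[0,-7,2],[0,0,0],1],
    [[0,-7,2],[0,0,0],1]
  ]
}}

```text
clock: 27.8
tool_pos: [0.5078, 0.0166, 0.2516]
eef_rot: [0.688, 0.726, -0.0, -0.0]
contact_force: [-0.8, 0.3, -0.5]
opening: 0.006
finger_force: 0.0
```

```bash
python3 - <<'E'
from h import *
st(); s=snap('scene','s9.png')
cv2.imwrite('pics/s9c.png',cv2.resize(s['image'][120:330,200:480],(800,600))[:,:,::-1])
print(shift(case([-.082,0,.16])),shift(case([-.082,0,.16])))
E
```

```text
27.8 [0.5078 0.0166 0.2516] [ 0.688   0.7257 -0.     -0.    ] F [-0.8  0.3 -0.5] op 0.006 ff 0.0
[ 8.58 -3.67  9.16] [ 8.58 -3.67  9.16]
```

View pics/s9c.png

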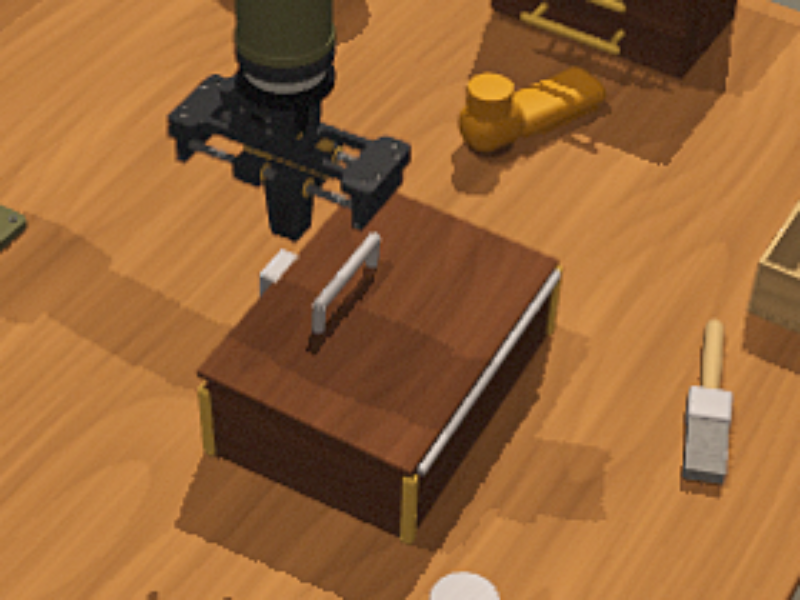

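The lid has sunk onto the catch, with the handle at (345,285). Moving over the press point.

Request:
{"method": "carry_out", "body": {
  "rows": [
    [[4,-1.8,0],[0,0,0],1],
    [[8.6,-3.7,0],[0,0,0],1],
    [[8.6,-3.7,3],[0,0,0],1],
    [[8.6,-3.7,7],[0,0,0],1],
    [[8.6,-3.7,10],[0,0,0],1],
    [[8.6,-3.7,12.4],[0,0,0],1],
    [[8.6,-3.7,12.4],[0,0,0],1],
    [[8.6,-3.7,12.4],[0,0,0],1],
    [[8.6,-3.7,12.4],[0,0,0],1],
    [[8.6,-3.7,12.4],[0,0,0],1]
  ]
}}

```text
clock: 28.85
tool_pos: [0.4671, 0.1007, 0.1289]
eef_rot: [0.688, 0.726, 0.001, 0.001]
contact_force: [-0.5, -0.3, -0.2]
opening: 0.002
finger_force: 0.0
```

Request:
{"method": "carry_out", "body": {
  "rows": [
    [[0,0,0.5],[0,0,0],1],
    [[0,0,1],[0,0,0],1],
    [[0,0,1.5],[0,0,0],1],
    [[0,0,1.9],[0,0,0],1],
    [[0,0,2.2],[0,0,0],1],
    [[0,0,2.5],[0,0,0],1],
    [[0,0,2.5],[0,0,0],1]
  ]
}}

```text
clock: 29.55
tool_pos: [0.466, 0.1005, 0.1022]
eef_rot: [0.688, 0.726, -0.0, -0.0]
contact_force: [0.1, 0.8, 0.3]
opening: 0.005
finger_force: 0.0
```

Request:
{"method": "carry_out", "body": {
  "rows": [
    [[0,0,0.2],[0,0,0],1],
    [[0,0,0.4],[0,0,0],1],
    [[0,0,0.6],[0,0,0],1],
    [[0,0,0.6],[0,0,0],1]
  ]
}}

```text
clock: 29.95
tool_pos: [0.4664, 0.1005, 0.0982]
eef_rot: [0.688, 0.726, 0.0, 0.001]
contact_force: [-3.0, -0.3, 20.5]
opening: 0.005
finger_force: 10.1
```

Request:
{"method": "carry_out", "body": {
  "rows": [
    [[0,0,0.1],[0,0,0],1],
    [[0,0,0.1],[0,0,0],1],
    [[0,0,0.1],[0,0,0],1]
  ]
}}

```text
clock: 30.25
tool_pos: [0.4664, 0.1005, 0.0981]
eef_rot: [0.688, 0.726, 0.001, 0.001]
contact_force: [-4.9, -1.1, 30.5]
opening: 0.007
finger_force: 15.3
```

Request:
{"method": "carry_out", "body": {
  "rows": [
    [[0,0,-2],[0,0,0],1],
    [[0,0,-5],[0,0,0],0.8],
    [[0,0,-8],[0,0,0],0.6],
    [[0,0,-8],[0,0,0],0.6],
    [[0,0,-8],[0,0,0],0.6],
    [[0,0,-8],[0,0,0],0.6]
  ]
}}

```text
clock: 30.85
tool_pos: [0.4656, 0.1001, 0.1748]
eef_rot: [0.688, 0.726, -0.001, -0.0]
contact_force: [0.2, -0.0, 0.6]
opening: 0.403
finger_force: 0.0
```

```bash
python3 - <<'E'
from h import *
st(); print(shift(case([-.045,0,.109])))
s=snap('scene','s10.png'); w=snap('wrist','w10.png')
for a in(0,.02,.05,.08):
  f=lambda x,y,z:case([.105-x*np.cos(a)-z*np.sin(a),y,.09+x*np.sin(a)+z*np.cos(a)])
  print(a,[w2px(s,p)[0].round(1) for p in(f(.216,-.152,.008),f(.216,-.152,0),f(.150,-.05,.030))])
im=s['image'][180:330,260:400]; cv2.imwrite('pics/s10c.png',cv2.resize(im,(700,600),interpolation=cv2.INTER_CUBIC)[:560,:,::-1])
E
```

```text
30.85 [0.4656 0.1001 0.1748] [ 6.881e-01  7.256e-01 -8.000e-04 -3.000e-04] F [ 0.2 -0.   0.6] op 0.403 ff 0.0
[0.02 3.8  6.58]
0 [array([266.6, 252.5]), array([266.8, 254.7]), array([309.5, 230.9])]
0.02 [array([266.5, 251.3]), array([266.7, 253.5]), array([309.3, 230. ])]
0.05 [array([266.3, 249.6]), array([266.6, 251.8]), array([309. , 228.7])]
0.08 [array([266.2, 247.9]), array([266.6, 250.1]), array([308.8, 227.4])]
```

View pics/s10c.png

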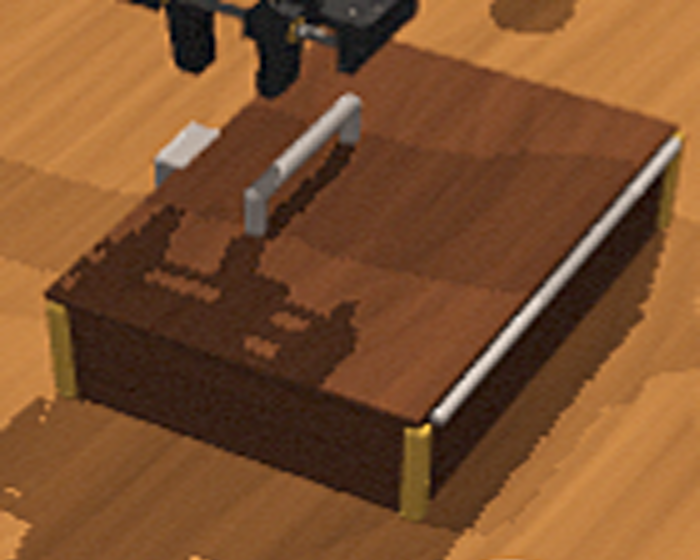

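The lid lies flush with the case rim, with its handle at (305,150) in the crop. Gripping the handle for the tug test.

Request:
{"method": "carry_out", "body": {
  "rows": [
    [[0,2,0],[0,0,0],0.55],
    [[0,3.8,0],[0,0,0],0.55],
    [[0,3.8,0],[0,0,0],0.55],
    [[0,3.8,3],[0,0,0],0.55],
    [[0,3.8,5.5],[0,0,0],0.55],
    [[0,3.8,6.5],[0,0,0],0.55],
    [[0,3.8,6.5],[0,0,0],0.55],
    [[0,3.8,6.5],[0,0,0],1],
    [[0,3.8,6.5],[0,0,0],1],
    [[0,3.8,6.5],[0,0,0],1],
    [[0,3.8,6.5],[0,0,0],1],
    [[0,3.8,6.5],[0,0,0],1]
  ],
  "newtons": 50
}}

```text
clock: 32.15
tool_pos: [0.5046, 0.1026, 0.1113]
eef_rot: [0.688, 0.726, 0.001, 0.0]
contact_force: [-0.2, -0.0, 3.4]
opening: 0.115
finger_force: 50.1
```

Request:
{"method": "carry_out", "body": {
  "rows": [
    [[0,0,0],[0,0,0],1],
    [[0,0,0],[0,0,0],1],
    [[0,0,-0.1],[0,0,0],1],
    [[0,0,-0.2],[0,0,0],1],
    [[0,0,-0.3],[0,0,0],1],
    [[0,0,-0.3],[0,0,0],1]
  ]
}}

```text
clock: 32.75
tool_pos: [0.5051, 0.1026, 0.1136]
eef_rot: [0.688, 0.726, 0.001, 0.0]
contact_force: [4.5, -0.4, -7.0]
opening: 0.113
finger_force: 50.0
```

Request:
{"method": "carry_out", "body": {
  "rows": [
    [[0,0,-0.1],[0,0,0],1],
    [[0,0,-0.2],[0,0,0],1],
    [[0,0,-0.3],[0,0,0],1],
    [[0,0,-0.3],[0,0,0],1],
    [[0,0,-0.3],[0,0,0],1]
  ]
}}

```text
clock: 33.25
tool_pos: [0.5051, 0.1026, 0.1141]
eef_rot: [0.688, 0.726, 0.0, -0.0]
contact_force: [10.7, 1.2, -32.5]
opening: 0.115
finger_force: 49.8
```

The catch holds a 32 N pull with no give. Holding for a moment, then relaxing and letting go.

Request:
{"method": "carry_out", "body": {
  "rows": [
    [[0,0,0],[0,0,0],1],
    [[0,0,0],[0,0,0],1],
    [[0,0,0],[0,0,0],1],
    [[0,0,0],[0,0,0],1],
    [[0,0,0.3],[0,0,0],1],
    [[0,0,0.6],[0,0,0],1],
    [[0,0,0.6],[0,0,0],0.5],
    [[0,0,0.6],[0,0,0],0.5],
    [[0,0,0.6],[0,0,0],0.5],
    [[0,0,0.6],[0,0,0],0.5],
    [[0,0,0.6],[0,0,0],0.5],
    [[0,0,0.6],[0,0,0],0.5]
  ]
}}

```text
clock: 34.45
tool_pos: [0.504, 0.1025, 0.1107]
eef_rot: [0.688, 0.726, -0.0, -0.0]
contact_force: [0.0, 0.5, 0.6]
opening: 0.498
finger_force: 0.0
```

Request:
{"method": "carry_out", "body": {
  "rows": [
    [[0,0,-2],[0,0,0],0.5],
    [[0,0,-5],[0,0,0],0.5],
    [[0,0,-9],[0,0,0],0.5],
    [[0,0,-13],[0,0,0],0.5],
    [[0,0,-13],[0,0,0],0.5],
    [[0,0,-13],[0,0,0],0.5],
    [[0,0,-13],[0,0,0],0.5]
  ]
}}

```text
clock: 35.15
tool_pos: [0.5033, 0.1021, 0.2397]
eef_rot: [0.688, 0.726, -0.001, -0.0]
contact_force: [-0.7, 0.1, 0.4]
opening: 0.5
finger_force: 0.0
```

```bash
python3 - <<'E'
from h import *
st(); s=snap('scene','s11.png')
a=cv2.imread('pics/s10.png').astype(int);b=cv2.imread('pics/s11.png').astype(int)
print(np.abs(a-b)[240:300,265:350].max(2).mean(), np.abs(a-b)[300:460,150:480].max(2).mean())
E
```

```text
35.15 [0.5033 0.1021 0.2397] [ 6.881e-01  7.257e-01 -1.100e-03 -5.000e-04] F [-0.7  0.1  0.4] op 0.5 ff 0.0
13.61921568627451 10.11215909090909
```

```bash
python3 -c "
from plant import r
print(r.finish_job())"
```

```text
the job is handed in; nothing more can be done
None
```

The job is handed in: the one punch is under the shut flap, both brass dies are in the open bay, and the lid is shut and caught (pressed to 30 N, held a 32 N tug), with the handle released and the bystanders and look-alikes not touched.

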